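Empty a drop cup of spark plugs into the parts tray

ROBOT

A 6-joint arm with a two-finger parallel gripper is mounted at the origin on a cart in front of the work surface, level with it; the furniture and walls round the work are solid. World frame = base frame: x ahead of the robot, y to its left, z up, the work surface at z = 0. Lengths are in mm, angles in rad, forces in N, time in s.
With the tool pointing down it reaches from about 400 to 925 mm from the base axis. Payload 12.5 kg.
Tool frame: the origin (TCP) lies midway between the tips of the shut fingers; the grasp point (between the pads) lies 19 mm behind it (env.tcp_to_grasp is the distance from the TCP to the grasp point, in mm); z points along the fingers, y is the line along which they close (so a half turn about z gives the same grasp; the last joint's range is limited). The gripper opens to 95 mm and grips with 3 to 60 N. Pads are 20 mm wide; open, the fingers measure 119 mm over their backs; the gripper's body (75 mm by 180 mm) begins 59 mm behind the grasp point.
Start: joints at [-1.214, 0.491, 1.559, -0, 1.092, -0.106], TCP at [279.059, -559.261, 214.661] pointing down, gripper open.
Joint ranges: [-3.1, 3.1], [-0.84, 2.19], [0.05, 2.79], [-1.13, 4.28], [0.06, 2.93], [-2.69, 2.69]. Speed limits (rad/s): [2.22, 2.22, 2.79, 3.14, 3.14, 3.14].

INTERFACE

Orientations are given as [roll, pitch, yaw] about the fixed x, y, z axes, in that order (R = Rz(yaw) Ry(pitch) Rx(roll)).
In Python, from cell import env gives the robot as it stands. The module is installed in compiled form; this text tells all that it offers.
- The arm moves only by the tool step_arm, never from a script. Its argument "plan" is a list that holds one entry, the list of rows, each a list of 5 numbers: the shift along the tool's x, y, z in mm, then the turn about the tool's z in degrees, then the opening, from -1 (shut) to 1 (fully open). A call has 1 to 8 rows; each row is the pose to reach, as a shift and turn from the pose commanded when the call began, along the tool's axes at that moment; what a row does not reach only later rows make up. A row lasts 1/12 s, in which the tool goes at most 41.7 mm and 7.16 degrees, less where a joint would pass 70% of its speed; a pose out of reach is approached as far as the arm can. A call with a gripper value outside its range is refused whole. The fingers move at their own pace and stop on an object; the grip force is fixed at half the most. Time passes only in rows, so rows that repeat a pose let the fingers close. It gives the time, the measured TCP pose, the force, the opening and the grip force at its end, in the units of the state.
- env.state(): the state, without advancing time (a new reading comes with each control period).
- env.read_camera(name): name is "scene" or "top" or "wrist"; returns the picture (480x640x3 uint8, blue, green, red); there is no depth.
- env.get_calibration(name): a dict with "K" (3x3 intrinsics, pixels), "D" ([k1, k2, p1, p2, k3] as OpenCV has them; the pictures are not rectified), "extrinsics" (4x4, takes a point from world to camera coordinates). Camera axes: x right, y up, looking along -z (the intrinsics and any distortion apply to the point x, -y, -z); pixel columns grow to the right and rows downward; lengths in mm; the calibration is good to about 2 mm. A picture is of the moment at which its call begins: read the wrist's pose just before it. get_calibration takes no time and is no camera call; for the wrist camera it gives the pose at the moment of the call.
- env.job_done(): hands the job in; it is judged then, once.
The state is a dict: "t": time; "joints": joint angles; "qvel": joint speeds; "tau": joint torques, N m; "eef_pos": TCP position; "tcp_rot": TCP orientation; "ft_force": force on the tool from outside, world axes, zero at the start; "moment": the same for the moment, N m; "opening": opening from 0.0 (shut) to 1.0 (fully open); "grip_force": force on a finger pad.
Only numpy, scipy, OpenCV 4.12 (cv2) and the standard library are available. Lean on these libraries where they do the work, as an engineer would, in place of code of your own. Each camera call takes 0.05 s, during which the arm holds its last target. There are 200 camera calls.

TASK

Pick up the drop cup by its slanted handle, keeping it upright, carry it with its two spark plugs over the parts tray and press its release tab down on the tray's striker bar, so that the bottom flap swings open and both plugs fall into the tray. Then stand the cup back on the bench, upright and clear of the tray, with its flap shut, and leave the tape roll and the ratchet where they are.

Things in the scene. Friction and masses are not known exactly. Their poses are not given: they have to be found in the camera images.
- cup_middle (a point): Middle of the drop cup, 60 mm above its underside. The cup is a bare aluminium box, open at the top, 78 mm along its x, 82 mm along its y, 95 mm high, walls 3 mm, 0.22 kg without the plugs, standing on its two side walls on the bare bench (beyond x = 0.54 m a 4 mm cardboard sheet covers it). Axes: z up, +x to the cup's front; handle and release tab are at the -x end, roughly to the robot's left.
- cup_grip (a point): Middle of the handle's black rubber grip, 128.5 mm above the cup's underside, 67 mm behind (-x) its middle; axes as the cup's. A flat plate 12 mm thick, 44 mm wide along cup y, 64 mm long, leaning 30 degrees back: it rises along (-0.5, 0, 0.866), its faces look along (0.866, 0, 0.5) and back. Grip it across the 12 mm, fingers along its length, firmly (30 N or more).
- flap (a joint): The cup's hinged bottom, one rigid steel piece with the release tab: 0 = shut (spring-held; it shuts itself), 1.0 rad = stop, fully open. The flap, floor of the cup, reaches 72 mm forward (+x) from its pin and swings down by this angle, its front end then 62 mm below the pin. Pushing the tab up opens it. The plugs slide off to the front from about 0.5 rad on.
- tab_pin (a point): The flap's pin, along cup y, 36 mm behind the cup's middle, 30 mm above its underside; axes as the cup's. The tab, 60 mm wide, reaches 50 mm backward from it, sloping 25 degrees down when shut. At 32 mm behind the pin its underside is 17 mm below the pin when shut, 17 mm above when fully open (so 35 mm of pressing); it takes 3 to 7 N, and is rigid beyond the stop.
- tray: Grey sheet-metal parts tray on four 6 mm feet, fixed to the bench, 180 mm along its x, 136 mm along its y, walls 4 mm; top of its floor 11 mm above the bench, walls' tops 46 mm, the far (+x) end wall's 86 mm. Origin in the middle at bench height, x from the striker end (roughly to the robot's left) to the high end wall, z up.
- striker (a point): Top of the striker bar: a round steel bar (12 mm thick, 60 mm along the tray's y) on two uprights just outside the tray's low end, 96 mm behind (-x) the tray's middle, 125 mm above the bench; axes as the tray's. With the cup's x along the tray's x and this bar 32 mm behind the flap's pin (68 mm behind the cup's middle), lowering the cup presses the tab and the flap opens over the tray.
- plug_0_middle (a point): Middle of a spark plug, 62 mm long (along its y), 20 mm thick, 0.05 kg, lying across the cup on its flap.
- plug_1_middle (a point): Middle of the other spark plug, the same.
- tape_roll: Black tape roll, 62 mm across, 19 mm high, loose; origin under its centre. Leave alone.
- ratchet: Ratchet handle, 197 mm long, loose on the bench. Leave alone.

How it is judged (in metres and radians):
On the way, in this order (a step that is already met when the one before it is completed fails the run):
1. the cup is held over the tray, upright and shut, with both plugs in it (x of cup_middle in the frame of tray between -0.09 and 0.09 m and y of cup_middle in the frame of tray between -0.07 and 0.07 m and height (world z) of cup_middle above 0.13 m and angle between cup_middle's own z axis and vertical below 0.4 rad and value of joint flap below 0.15 rad and distance between each of plug_0_middle, plug_1_middle and cup_middle below 0.06 m), for 0.1 s.
2. the flap is opened by its tab (past 0.5 rad) while the cup is upright over the tray (x of cup_middle in the frame of tray between -0.09 and 0.09 m and y of cup_middle in the frame of tray between -0.07 and 0.07 m and height (world z) of cup_middle above 0.09 m and angle between cup_middle's own z axis and vertical below 0.5 rad and value of joint flap above 0.5 rad), for 0.1 s.
At the end, for the whole second after the job is handed in: Both spark plugs lie inside the tray (their middles within its walls and below 55 mm); the cup stands upright on the bench (within 0.1 rad, its middle at 52 to 72 mm), not in the tray (its middle at least 115 mm from the tray's middle), flap shut (below 0.1 rad) (x of plug_0_middle in the frame of tray between -0.088 and 0.088 m and y of plug_0_middle in the frame of tray between -0.066 and 0.066 m and height (world z) of each of plug_0_middle, plug_1_middle below 0.055 m and x of plug_1_middle in the frame of tray between -0.088 and 0.088 m and y of plug_1_middle in the frame of tray between -0.066 and 0.066 m and height (world z) of cup_middle between 0.052 and 0.072 m and angle between cup_middle's own z axis and vertical below 0.1 rad and value of joint flap below 0.1 rad and horizontal distance between cup_middle and tray above 0.115 m); the robot touches nothing.
It fails at once if the cup is tipped more than 0.7 rad (angle between cup_middle's own z axis and vertical above 0.7 rad).
It fails at once if the tape roll is moved more than 40 mm (distance of tape_roll from where it was at the start of the episode above 0.04 m).
It fails at once if the ratchet is moved more than 40 mm (distance of ratchet from where it was at the start of the episode above 0.04 m).
It also fails if it takes over 53 s, if anything falls off the work surface, if the arm or the gripper's body presses on something with over 40 N, if the wrist force passes 120 N, or if a joint passes its speed limit or range.

## Working session

There is one attempt and no reset: what is moved stays moved. The work goes in short steps, Python scripts to look and compute and a tool call to move; the robot and the scene stay as the last step left them, time stands still between calls to the robot, and variables do not carry over. Pictures are saved under pics/ and viewed, at most 13 in all, crops included, and the job is handed in when it is done.

Besides the shell and the picture viewer there is one more tool, called as name([rows], argument=value, ...), one row to a line, values as JSON. step_arm: Moves the arm, as the interface text tells. Its arguments: {"type":"object","properties":{"plan":{"type":"array"}},"required":["plan"]}

```bash
mkdir -p pics
python3 - <<'E'
from cell import env
import cv2,numpy as np
for n in("scene","top"):
    cv2.imwrite(f"pics/{n}0.png",env.read_camera(n)); c=env.get_calibration(n); print(n,np.round(c["K"],1).tolist(),c["D"],np.round(c["extrinsics"],3).tolist())
s=env.state();print(s)
E
```

```text
scene [[623.4, 0.0, 324.0], [0.0, 623.4, 237.9], [0.0, 0.0, 1.0]] [0.06978795 0.         0.         0.         0.        ] [[-0.769, -0.639, -0.012, 287.219], [0.323, -0.405, 0.855, -385.907], [-0.551, 0.654, 0.518, -598.202], [0.0, 0.0, 0.0, 1.0]]
top [[624.1, 0.0, 317.5], [0.0, 624.1, 231.7], [0.0, 0.0, 1.0]] [0.01606525 0.         0.         0.         0.        ] [[0.01, -1.0, -0.007, -253.336], [0.997, 0.01, 0.08, -613.52], [-0.08, -0.008, 0.997, -1165.097], [0.0, 0.0, 0.0, 1.0]]
{'t': 0.1, 'joints': array([-1.21359662e+00,  4.91475277e-01,  1.55938389e+00, -6.59491254e-06,
        1.09169426e+00, -1.05580951e-01]), 'qvel': array([ 0.00077394, -0.00255535, -0.00291966, -0.00040246,  0.0009673 ,
       -0.00125176]), 'tau': array([ 2.72721743e-03, -6.13626337e+01, -2.58607078e+01,  6.93976530e-02,
        4.70334012e-02, -5.68100882e-05]), 'eef_pos': array([ 278.97893285, -559.04507062,  214.13668508]), 'tcp_rot': array([-3.14063661e+00, -9.54344143e-05,  4.62783660e-01]), 'ft_force': array([-0.07227285, -0.06628719, -0.3008482 ]), 'moment': array([ 0.03077851, -0.03372079, -0.02410658]), 'grip_force': 0.0, 'opening': 0.9986096472426254}
```

View pics/top0.png

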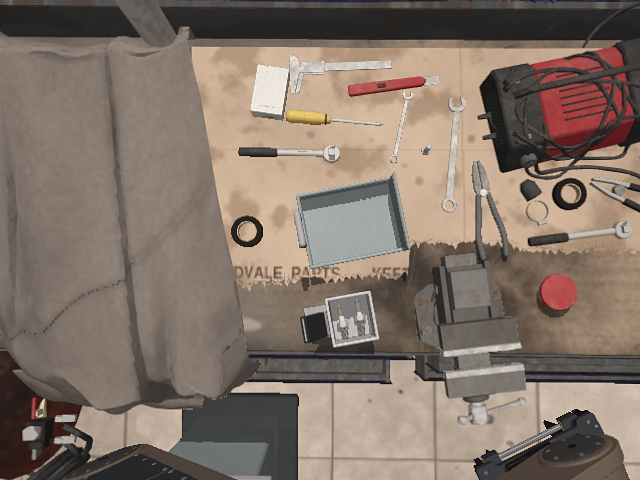

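View pics/scene0.png

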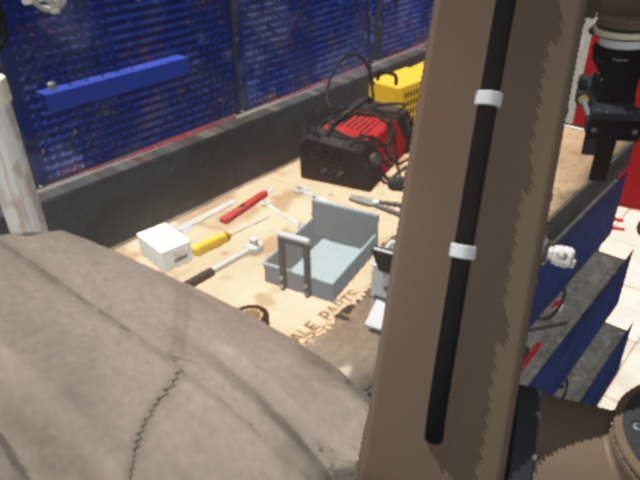

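Top view: the cup is at about (352,318), its black grip at (315,327), the tray at (355,222), the striker at about (300,228), the tape roll at (247,231) and the ratchet at (290,153). The scene view is mostly blocked by the arm, but it does show the striker. Next I'll zoom in on the top view.

```bash
cat > h.py <<'E'
from cell import env
import cv2,numpy as np
def ray(n,uv,cal=None):
    c=cal or env.get_calibration(n);K,D,E=np.array(c["K"]),np.array(c["D"]),np.array(c["extrinsics"])
    p=cv2.undistortPoints(np.array(uv,float).reshape(-1,1,2),K,D).reshape(-1,2)
    d=np.c_[p[:,0],-p[:,1],-np.ones(len(p))]@E[:3,:3]
    return -E[:3,:3].T@E[:3,3],d
def onz(n,uv,z,cal=None):
    o,d=ray(n,uv,cal); return o+d*((z-o[2])/d[:,2])[:,None]
def proj(n,P,cal=None):
    c=cal or env.get_calibration(n);K,D,E=np.array(c["K"]),np.array(c["D"]),np.array(c["extrinsics"])
    q=np.array(P,float).reshape(-1,3)@E[:3,:3].T+E[:3,3]
    return cv2.projectPoints(q*[1,-1,-1],np.zeros(3),np.zeros(3),K,D)[0].reshape(-1,2)
E
python3 - <<'E'
from h import *
im=cv2.imread("pics/top0.png")[170:360,285:425]
big=cv2.resize(im,None,fx=3.1,fy=3.1,interpolation=cv2.INTER_CUBIC)
cv2.imwrite("pics/crop1.png",big)
g=cv2.cvtColor(im,cv2.COLOR_BGR2GRAY)
m=(g<45).astype(np.uint8)
for c in cv2.findContours(m,0,2)[0]:
    if cv2.contourArea(c)>120:
        r=cv2.minAreaRect(c);print("dark",np.round(cv2.boxPoints(r)+[285,170],1).tolist())
print("cam",ray("top",[[320,240]])[0])
E
```

```text
dark [[285.0, 357.9], [285.0, 354.7], [415.0, 356.0], [415.0, 359.3]]
dark [[299.6, 316.5], [322.9, 312.3], [327.6, 338.3], [304.3, 342.5]]
cam [ 521.26329015 -256.50794148 1208.52199319]
```

View pics/crop1.png

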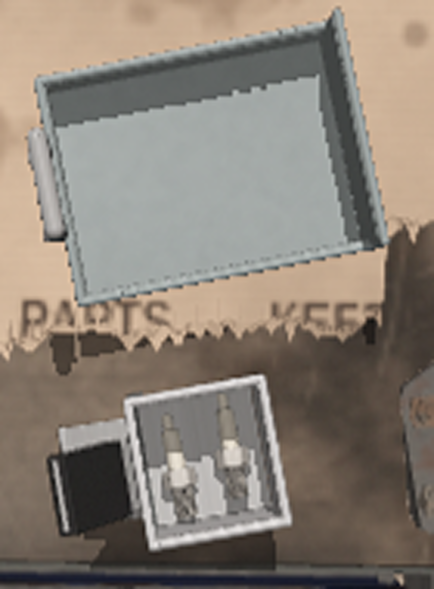

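The 3.1x crop shows the cup rim corners at (125,397), (264,375), (292,524) and (152,550). The tray's low corners are at (38,77) and (80,303), its high corners at (338,8) and (386,245), and the striker bar runs from (37,128) to (56,238).

Run:
```python
from h import *
f=lambda L:np.array(L)/3.1+[285,170]-0.34
rim=onz("top",f([[125,397],[264,375],[292,524],[152,550]]),95)
print("rim\n",rim[:,:2].round(1), np.linalg.norm(np.roll(rim,-1,0)-rim,axis=1).round(1))
c=rim.mean(0);x=(rim[1]+rim[2]-rim[0]-rim[3])[:2];y=(rim[0]+rim[1]-rim[2]-rim[3])[:2]
print("cup",c[:2].round(1),"yaw",np.arctan2(x[1],x[0]),np.arctan2(-y[0],y[1]))
yaw=np.arctan2(x[1],x[0]);
print("grip",c[:2]-67*np.array([np.cos(yaw),np.sin(yaw)]))
# top face of the grip black: whole black face quad, mean height
b=onz("top",[[299.6,316.5],[322.9,312.3],[327.6,338.3],[304.3,342.5]],128.5);print("grip black",b.mean(0)[:2].round(1))
lo=onz("top",f([[38,77],[80,303]]),46);hi=onz("top",f([[338,8],[386,245]]),86)
print(lo[:,:2].round(1),hi[:,:2].round(1),np.linalg.norm(lo[1]-lo[0]),np.linalg.norm(hi[1]-hi[0]),np.linalg.norm((lo.mean(0)-hi.mean(0))[:2]))
v=(hi.mean(0)-lo.mean(0))[:2];d=(lo[0]-lo[1])[:2];d2=(hi[0]-hi[1])[:2]
tc=((lo.mean(0)+hi.mean(0))/2)[:2];print("tray",tc,"yaw",np.arctan2(v[1],v[0]),np.arctan2(-d[0],d[1]),np.arctan2(-d2[0],d2[1]))
s=onz("top",f([[37,128],[56,238]]),120);e=(s[0]-s[1])[:2];sc=s.mean(0)[:2]
print("striker",sc,np.linalg.norm(e),np.arctan2(-e[0],e[1]))
ty=np.arctan2(v[1],v[0]);print("striker expected",tc-96*np.array([np.cos(ty),np.sin(ty)]))
```

```text
rim
 [[ 493.  -262.2]
 [ 506.3 -341.6]
 [ 422.1 -357.8]
 [ 406.6 -278.3]] [80.6 85.7 81.  87.8]
cup [ 457. -310.] yaw -1.3910952302939026 -1.3834010893495154
grip [ 445.04456934 -244.07323516]
grip black [ 443.1 -243. ]
[[ 684.  -207.9]
 [ 547.5 -234.9]] [[ 720.8 -384.9]
 [ 582.  -412.8]] 139.11032478357293 141.49887425034527 180.95650740477916
tray [ 633.58994003 -310.1230977 ] yaw -1.3726216814890413 -1.3756713977091481 -1.372360340350518
striker [ 613.42710554 -216.5865409 ] 63.29953293149084 -1.3878748062336412
striker expected [ 614.68945698 -216.00204936]
```

```bash
python3 - <<'E'
from h import *
def tri(a,b):
    o1,d1=ray("top",[a]);o2,d2=ray("scene",[b]);d1,d2=d1[0],d2[0]
    t=np.linalg.lstsq(np.c_[d1,-d2],o2-o1,rcond=None)[0];return o1+t[0]*d1,np.linalg.norm(o1+t[0]*d1-o2-t[1]*d2)
print(tri([125,285],[183,365]))
print("tarp edge",[onz("top",[[250,375],[230,240]],z).round(0).tolist() for z in(0,150,300)])
s=env.state();R=cv2.Rodrigues(np.zeros(3))[0]
def rel(p,yaw,s=s):
    y=s["tcp_rot"][2];x_=np.array([np.cos(y),np.sin(y),0]);y_=np.array([np.sin(y),-np.cos(y),0]);d=np.array(p)-s["eef_pos"]
    print(np.round([d@x_,d@y_,-d[2],-np.degrees(yaw-y)],1))
rel([444.5,-243.7,260],1.755)
E
cat >> h.py <<'E'
def rel(p,yaw):
    s=env.state();y=s["tcp_rot"][2];x_=np.array([np.cos(y),np.sin(y),0]);y_=np.array([np.sin(y),-np.cos(y),0]);d=np.array(p)-s["eef_pos"]
    print("rel",np.round([d@x_,d@y_,-d[2],-np.degrees(yaw-y)],1))
E
```

```text
(array([512.13311264,  86.69044563, 117.48130725]), np.float64(7.803213984167195))
tarp edge [[[343.0, -121.0, 0.0], [600.0, -77.0, 0.0]], [[365.0, -138.0, 150.0], [590.0, -99.0, 150.0]], [[387.0, -155.0, 300.0], [581.0, -122.0, 300.0]]]
[ 288.9 -208.3  -45.9  -74. ]
```

step_arm([
  [[0,0,-40,0,1],[0,0,-80,0,1],[0,0,-120,-5,1],[40,-30,-120,-12,1],[80,-60,-120,-19,1],[115,-84,-120,-26,1],[150,-108,-120,-33,1],[180,-130,-120,-40,1]],
])

```text
t: 0.77
eef_pos: [376.1, -372.8, 334.5]
tcp_rot: [-3.141, -0.0, 1.166]
ft_force: [0.7, -0.2, 0.2]
opening: 0.999
grip_force: 0.0
```

Run:
```python
from h import *
print(env.state());rel([444.5,-243.7,260],1.755)
```

```text
{'t': 0.7667, 'joints': array([-9.05872152e-01,  2.48208772e-01,  1.61351330e+00,  4.79447824e-05,
        1.28012158e+00, -5.01568195e-01]), 'qvel': array([ 0.85090809, -0.25627474,  0.35851695,  0.00253494, -0.10271787,
       -0.61621718]), 'tau': array([ -8.63459587, -46.70008063, -28.9739871 ,  -0.07307076,
         0.34444688,   0.94493218]), 'eef_pos': array([ 376.0769519 , -372.84695925,  334.47115785]), 'tcp_rot': array([-3.14139466e+00, -1.60952449e-04,  1.16647861e+00]), 'ft_force': array([ 0.70903286, -0.16891149,  0.19804747]), 'moment': array([ 0.02880198, -0.08360379,  0.02937058]), 'grip_force': 0.0, 'opening': 0.999086764202436}
rel [145.7  12.1  74.5 -33.7]
```

step_arm([
  [[30,2,0,-7,1],[60,5,0,-14,1],[90,7,10,-21,1],[120,9,30,-28,1],[134,10,55,-34,1],[134,10,75,-34,1],[134,10,75,-34,1],[134,10,75,-34,1]],
])

```text
t: 1.43
eef_pos: [438.2, -255.7, 259.4]
tcp_rot: [-3.14, -0.001, 1.754]
ft_force: [-0.3, 0.0, 0.2]
opening: 0.999
grip_force: 0.0
```

Run:
```python
from h import *
s=env.state();print(s["eef_pos"],s["tcp_rot"]);rel([444.5,-243.7,109.5],1.755)
cv2.imwrite("pics/w1.png",env.read_camera("wrist"));c=env.get_calibration("wrist")
np.savez("w1.npz",K=c["K"],D=c["D"],extrinsics=c["extrinsics"])
print(ray("wrist",[[320,240]]))
u=np.array([np.cos(-1.387),np.sin(-1.387)]);v=np.array([-u[1],u[0]]);m=np.array([457,-310])
print("pred rim",proj("wrist",[[*(m+a*39*u+b*41*v),95] for a,b in((-1,1),(1,1),(1,-1),(-1,-1))]).round(0).tolist())
print("pred grip top front edge",proj("wrist",[[*(m+(-67-16+5.2)*u+b*22*v),159.2] for b in(1,-1)]).round(0).tolist())
```

```text
[ 438.17128625 -255.67218635  259.44352854] [-3.14041655e+00 -1.15577824e-03  1.75390696e+00]
rel [ 1.060e+01  8.400e+00  1.499e+02 -1.000e-01]
(array([ 425.09535962, -188.42829321,  430.8520373 ]), array([[ 0.04081371, -0.24856607, -0.96777228]]))
pred rim [[376.0, 239.0], [374.0, 316.0], [289.0, 317.0], [287.0, 239.0]]
pred grip top front edge [[365.0, 209.0], [304.0, 209.0]]
```

View pics/w1.png

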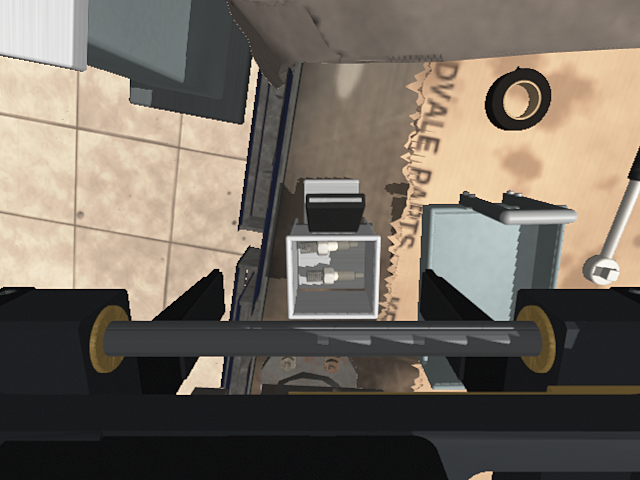

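The wrist view shows the grip at (307–366, 195–230) and the rim at (288–380, 236–319), close to prediction. The arm was still settling when I took it. I'll descend partway and check again once it's at rest.

step_arm([
  [[0,0,20,0,1],[0,0,40,0,1],[0,0,55,0,1],[0,0,60,0,1],[0,0,60,0,1],[0,0,60,0,1],[0,0,60,0,1]],
])

```text
t: 2.07
eef_pos: [438.7, -256.4, 201.0]
tcp_rot: [3.14, 0.002, 1.754]
ft_force: [0.2, -0.9, -0.2]
opening: 1.0
grip_force: 0.0
```

Run:
```python
from h import *
s=env.state();print(s["eef_pos"],s["tcp_rot"]);rel([444.5,-243.7,109.5],1.755)
c=env.get_calibration("wrist");im=env.read_camera("wrist")
u=np.array([np.cos(-1.387),np.sin(-1.387)]);v=np.array([-u[1],u[0]]);m=np.array([457,-310])
r=proj("wrist",[[*(m+a*39*u+b*41*v),95] for a,b in((-1,1),(1,1),(1,-1),(-1,-1))],c)
h=proj("wrist",[[*(m+a*u+b*22*v),z] for a,z in((-77.8,159.2),(-45.8,103.8)) for b in(1,-1)],c)
print(r.round(),h.round())
for p in np.r_[r,h]: cv2.circle(im,tuple(int(t) for t in p.round()),1,(0,0,255),-1)
cv2.imwrite("pics/w2.png",cv2.resize(im[130:380,230:450],None,fx=2.4,fy=2.4))
```

```text
[ 438.67702281 -256.38973409  200.96162021] [3.14023060e+00 1.64300000e-03 1.75388678e+00]
rel [11.4  8.  91.5 -0.1]
[[387. 258.]
 [383. 348.]
 [283. 349.]
 [280. 258.]] [[375. 227.]
 [299. 227.]
 [364. 252.]
 [304. 253.]]
```

View pics/w2.png

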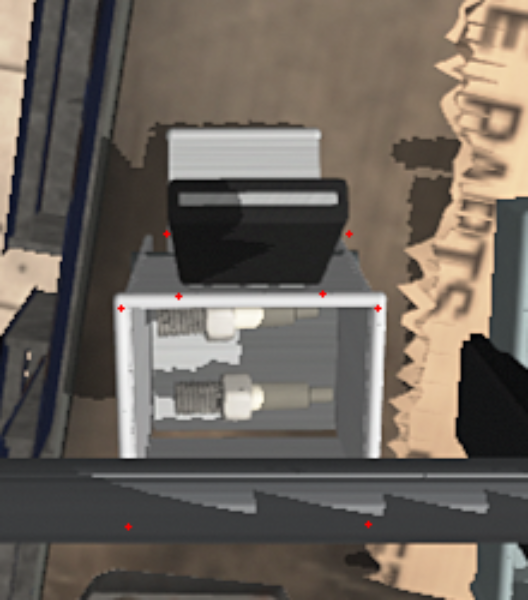

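The settled wrist crop shows the rim's back corners at (116,296) and (384,296), and the grip's black face from row 182 to row 285. That puts the cup slightly further back than predicted, so I'll cross-check against the top view.

Run:
```python
from h import *
f=lambda L:np.array(L)/2.4+[230,130]
c=env.get_calibration("wrist");print(np.round(np.array(c["extrinsics"]),3).tolist())
a=onz("wrist",f([[115,295],[385,295]]),95,c);print("back rim corners wrist",a.round(1).tolist(),np.linalg.norm(a[0]-a[1]))
u=np.array([np.cos(-1.387),np.sin(-1.387)]);v=np.array([-u[1],u[0]]);m=np.array([457,-310])
print("pred",m-39*u-41*v,m-39*u+41*v)
def tri(a,b):
    o1,d1=ray("top",[a]);o2,d2=ray("wrist",[b],c);d1,d2=d1[0],d2[0]
    t=np.linalg.lstsq(np.c_[d1,-d2],o2-o1,rcond=None)[0];p=o1+t[0]*d1;q=o2+t[1]*d2;return ((p+q)/2).round(1),np.linalg.norm(p-q).round(1)
g=lambda L:np.array(L)/3.1+[285,170]-.34
# grip top back corners: top crop (48,457),(62,535)
print(tri(g([48,457]),f([349,182])),tri(g([62,535]),f([168,182])))
print("rim",tri(g([125,397]),f([385,295])),tri(g([152,550]),f([115,295])))
print("pred top",[ (m-88.2*u+b*22*v).round(1) for b in(1,-1)])
```

```text
[[0.983, 0.182, 0.002, -384.319], [-0.176, 0.952, -0.251, 347.112], [-0.047, 0.247, 0.968, -292.833], [0.0, 0.0, 0.0, 1.0]]
back rim corners wrist [[407.3, -275.4, 95.0], [492.0, -259.8, 95.0]] 86.107672059674
pred [ 409.56279765 -279.15017288] [ 490.18166756 -264.16358502]
(array([ 462.3, -219.5,  151.4]), np.float64(2.4)) (array([ 419. , -228.3,  142.1]), np.float64(0.0))
rim (array([ 493.2, -261.8,   88.6]), np.float64(1.0)) (array([ 406.2, -278.4,   85.7]), np.float64(1.0))
pred top [array([ 462.5, -219.3]), array([ 419.3, -227.3])]
```

step_arm([
  [[12,8,0,0,1],[12,8,20,0,1],[12,8,45,0,1],[12,8,70,0,1],[12,8,85,0,1],[12,8,91,0,1],[12,8,91,0,1],[12,8,91,0,1]],
])

```text
t: 2.78
eef_pos: [444.4, -242.9, 109.5]
tcp_rot: [3.141, 0.001, 1.754]
ft_force: [-0.9, -0.3, 0.0]
opening: 1.002
grip_force: 0.0
```

Run:
```python
from h import *
s=env.state();print(s["qvel"].round(3));rel([444.5,-243.2,109.5],1.755)
```

```text
[ 0.001 -0.016 -0.006  0.     0.    -0.001]
rel [-0.4  0.1 -0.  -0. ]
```

On target, so I'll close the gripper.

step_arm([
  [[0,0,0,0,-1],[0,0,0,0,-1],[0,0,0,0,-1],[0,0,0,0,-1],[0,0,0,0,-1],[0,0,0,0,-1],[0,0,0,0,-1],[0,0,0,0,-1]],
])

```text
t: 3.45
eef_pos: [443.9, -242.6, 108.6]
tcp_rot: [3.142, 0.0, 1.754]
ft_force: [-0.4, -0.1, 0.8]
opening: 0.498
grip_force: 0.0
```

step_arm([
  [[0,0,0,0,-1],[0,0,0,0,-1],[0,0,-1,0,-1],[0,0,-3,0,-1],[0,0,-6,0,-1],[0,0,-9,0,-1],[0,0,-12,0,-1],[0,0,-12,0,-1]],
])

```text
t: 4.12
eef_pos: [444.2, -242.7, 121.3]
tcp_rot: [3.141, 0.001, 1.754]
ft_force: [0.7, -0.5, -3.0]
opening: 0.46
grip_force: 29.9
```

Run:
```python
from h import *
s=env.state();print(s["moment"],s["ft_force"])
im=env.read_camera("wrist");cv2.imwrite("pics/w3.png",im)
```

```text
[ 0.16166777 -0.08361755  0.04572507] [ 0.72962146 -0.53763228 -2.97325093]
```

View pics/w3.png

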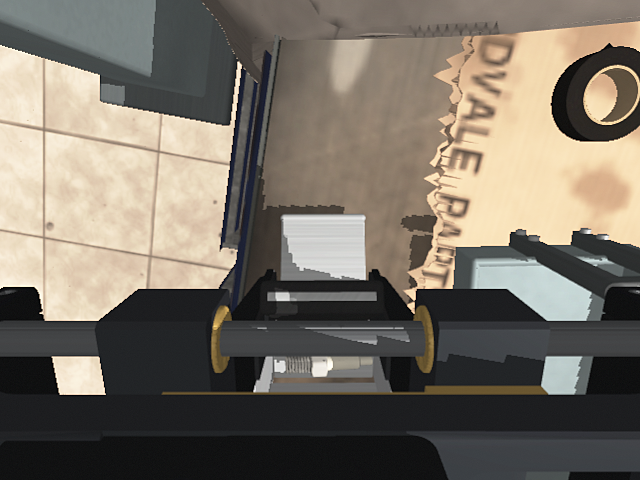

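The cup is lifted: −3.0 N matches its full weight, and the grip holds it by the handle. I'll raise it.

step_arm([
  [[0,0,-6,0,-1],[0,0,-16,0,-1],[0,0,-30,0,-1],[0,0,-46,0,-1],[0,0,-64,0,-1],[0,0,-80,0,-1],[0,0,-96,0,-1],[0,0,-110,0,-1]],
])

```text
t: 4.83
eef_pos: [443.9, -242.5, 232.6]
tcp_rot: [3.141, 0.001, 1.754]
ft_force: [-1.0, -0.3, -3.6]
opening: 0.46
grip_force: 29.9
```

step_arm([
  [[0,0,-14,0,-1],[0,0,-24,0,-1],[0,0,-31,0,-1],[0,0,-35,0,-1],[0,0,-36,0,-1],[0,0,-36,0,-1],[0,0,-36,0,-1],[0,0,-36,0,-1]],
])

```text
t: 5.5
eef_pos: [443.8, -242.4, 266.0]
tcp_rot: [-3.141, -0.001, 1.754]
ft_force: [0.4, 0.5, -1.3]
opening: 0.459
grip_force: 29.9
```

Run:
```python
from h import *
s=env.state();print(s["eef_pos"],s["tcp_rot"],s["moment"],s["ft_force"],s["opening"])
im=env.read_camera("wrist");t=env.read_camera("top")
a=cv2.resize(im[180:400,220:450],(460,440));b=cv2.resize(t[260:370,280:400],None,fx=2.8,fy=4*1.0)[:440]
b=cv2.resize(t[260:370,275:360],(340,440))
cv2.imwrite("pics/c4.png",np.hstack([a,b]))
```

```text
[ 443.76284399 -242.4193384   266.01838996] [-3.14079685e+00 -7.84708384e-04  1.75430097e+00] [ 0.13211968 -0.09230832  0.004122  ] [ 0.40712147  0.47666034 -1.27540854] 0.4592730816985676
```

View pics/c4.png

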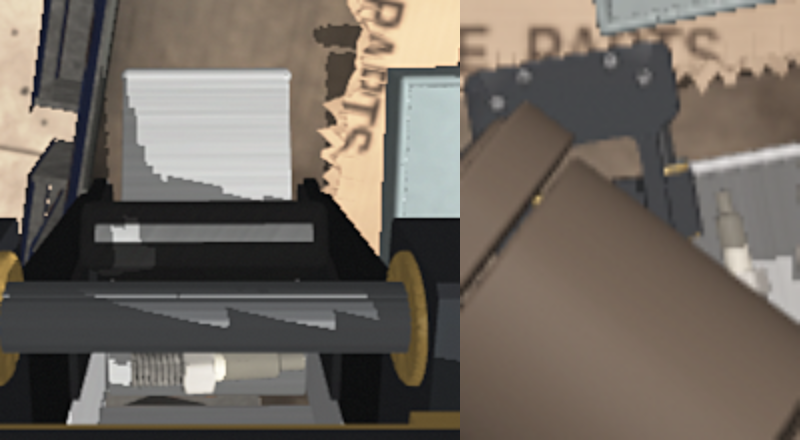

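Both plugs are in the cup, and the tab and grip rows (215 and 281) are the same as just after lift-off, so nothing is slipping. Next I'll check the absolute tilt from the tab's position.

Run:
```python
from h import *
s=env.state();e=s["eef_pos"];c=env.get_calibration("wrist")
u=np.array([np.cos(-1.387),np.sin(-1.387),0]);v=np.array([-u[1],u[0],0]);z=np.array([0,0,1.])
G=np.array([444.5,-243.7,128.5])+(e-np.array([444.2,-242.9,109.5]))
for a in(-.1,0,.1,.2,.3):
    R=cv2.Rodrigues(v*a)[0]
    P=lambda x,y,h:G+R@((x+67)*u+y*v+(h-128.5)*z)
    print(a,proj("wrist",[P(-81.3,30,8.9),P(-81.3,-30,8.9),P(-88.2,22,153.2),P(-88.2,-22,153.2)],c).round(0).tolist())
st=np.array([614,-216.3]);ty=-1.374;w=np.array([np.cos(ty),np.sin(ty)])
# grip relative to cup middle -67; want cup middle 68 ahead of striker
tgt=st+w*(68-67)+ (e[:2]-G[:2]); print("tcp target",tgt); rel([*tgt,e[2]],1.754+.013)
```

```text
-0.1 [[364.0, 236.0], [283.0, 236.0], [385.0, 274.0], [264.0, 274.0]]
0 [[364.0, 220.0], [282.0, 220.0], [386.0, 282.0], [263.0, 282.0]]
0.1 [[365.0, 205.0], [282.0, 205.0], [386.0, 291.0], [263.0, 291.0]]
0.2 [[366.0, 189.0], [281.0, 189.0], [387.0, 300.0], [262.0, 300.0]]
0.3 [[367.0, 174.0], [280.0, 174.0], [387.0, 310.0], [262.0, 310.0]]
tcp target [ 613.8955285  -216.48069802]
rel [ -5.5 171.9  -0.   -0.7]
```

The tilt is about 0.02 rad, so the grip is solid. I'll carry the cup over the tray, in line with the striker.

step_arm([
  [[0,6,0,0,-1],[-1,18,0,0,-1],[-2,36,0,0,-1],[-3,56,0,-0.4,-1],[-4,76,0,-0.7,-1],[-5,96,0,-0.7,-1],[-5.5,116,0,-0.7,-1],[-5.5,136,0,-0.7,-1]],
])

```text
t: 6.27
eef_pos: [580.6, -222.6, 266.3]
tcp_rot: [3.142, -0.0, 1.767]
ft_force: [-0.0, -0.0, -3.2]
opening: 0.461
grip_force: 29.9
```

step_arm([
  [[0,16,0,0,-1],[0,27,0,0,-1],[0,33,0,0,-1],[0,36,0,0,-1],[0,36,0,0,-1],[0,36,0,0,-1],[0,36,0,0,-1],[0,36,0,0,-1]],
])

```text
t: 6.93
eef_pos: [613.5, -216.4, 266.9]
tcp_rot: [3.141, 0.0, 1.766]
ft_force: [0.2, 0.8, -3.3]
opening: 0.463
grip_force: 29.9
```

Run:
```python
from h import *
s=env.state();rel([613.9,-216.5,266],1.767);print(s["ft_force"],s["moment"],s["opening"])
im=env.read_camera("wrist");cv2.imwrite("pics/w5.png",im)
t=env.read_camera("top");cv2.imwrite("pics/t5.png",t)
print(proj("wrist",[[614+30*.981,-216.3+30*.195,125],[614-30*.981,-216.3-30*.195,125]]).round())
```

```text
rel [-0.2  0.4  0.9 -0.1]
[ 0.16419827  0.7603162  -3.30996517] [ 0.17802287 -0.05136784 -0.00525585] 0.4634107828641676
[[359. 226.]
 [288. 226.]]
```

View pics/w5.png

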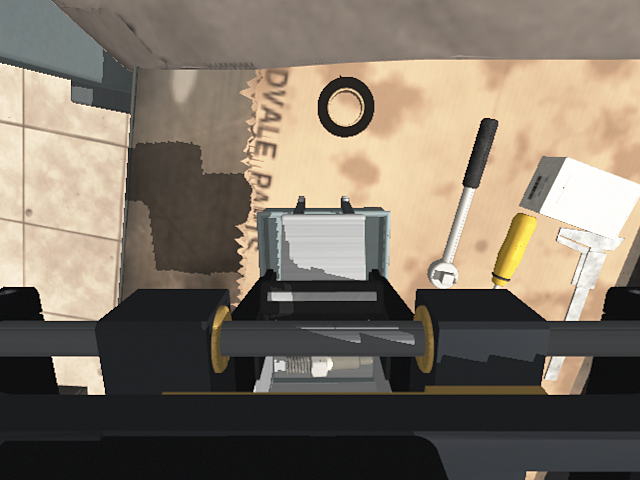

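The cup is over the tray with the tab centred on the striker (column 324). The tape roll and ratchet haven't moved. Now I'll press down.

step_arm([
  [[0,0,6,0,-1],[0,0,16,0,-1],[0,0,28,0,-1],[0,0,38,0,-1],[0,0,44,0,-1],[0,0,50,0,-1],[0,0,55,0,-1],[0,0,55,0,-1]],
])

```text
t: 7.7
eef_pos: [614.0, -216.2, 210.9]
tcp_rot: [-3.141, -0.0, 1.767]
ft_force: [-0.4, -0.2, -0.5]
opening: 0.46
grip_force: 29.9
```

step_arm([
  [[0,0,5,0,-1],[0,0,10,0,-1],[0,0,15,0,-1],[0,0,19,0,-1],[0,0,21,0,-1],[0,0,21,0,-1],[0,0,21,0,-1],[0,0,21,0,-1]],
])

```text
t: 8.37
eef_pos: [614.1, -216.3, 191.0]
tcp_rot: [3.141, 0.001, 1.767]
ft_force: [-0.9, -1.3, 3.3]
opening: 0.465
grip_force: 29.9
```

Run:
```python
from h import *
s=env.state();print(s["eef_pos"],s["ft_force"],s["moment"],s["opening"])
im=env.read_camera("wrist");t=env.read_camera("top")
cv2.imwrite("pics/c6.png",np.hstack([cv2.resize(im[180:400,220:450],(400,440)),cv2.resize(t[165:275,280:420],(400,440))]))
```

```text
[ 614.06421182 -216.28526388  190.95855009] [-0.8820566  -1.28081841  3.33506566] [-0.07293546  0.05706735 -0.01335648] 0.46501938552684224
```

View pics/c6.png

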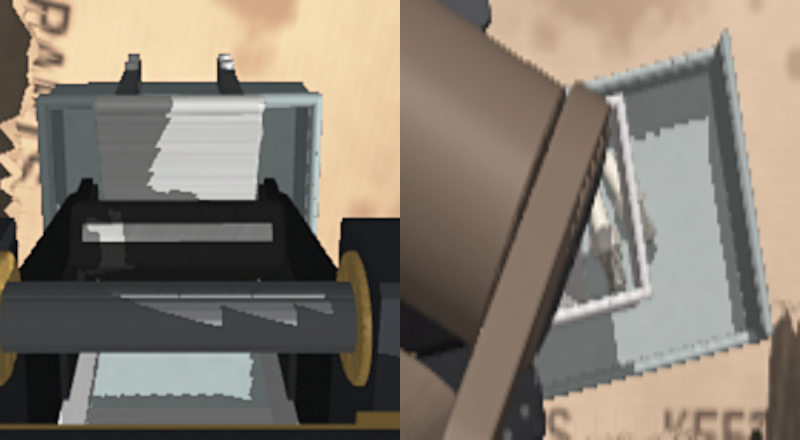

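The tab is pressed (about 5.5 N) and the plugs have slid forward off the flap. I'll press 3 mm more, wait, then lift.

step_arm([
  [[0,0,3,0,-1],[0,0,3,0,-1],[0,0,3,0,-1],[0,0,3,0,-1],[0,0,3,0,-1],[0,0,3,0,-1],[0,0,3,0,-1],[0,0,3,0,-1]],
])

```text
t: 9.13
eef_pos: [614.1, -216.2, 187.7]
tcp_rot: [3.141, 0.0, 1.767]
ft_force: [1.5, -1.6, 2.7]
opening: 0.459
grip_force: 29.9
```

step_arm([
  [[0,0,-5,0,-1],[0,0,-12,0,-1],[0,0,-22,0,-1],[0,0,-34,0,-1],[0,0,-48,0,-1],[0,0,-62,0,-1],[0,0,-74,0,-1],[0,0,-78,0,-1]],
])

```text
t: 9.8
eef_pos: [614.0, -215.7, 267.9]
tcp_rot: [3.14, 0.0, 1.767]
ft_force: [-0.6, 0.3, -2.4]
opening: 0.464
grip_force: 30.0
```

Run:
```python
from h import *
s=env.state();print(s["eef_pos"],s["ft_force"],s["moment"],s["opening"])
e=s["eef_pos"];off=np.array([444.2,-242.9,109.5])
rel([444.2,-242.9,e[2]],1.754)
```

```text
[ 614.01067292 -215.74074421  267.86510748] [-0.56039201  0.34110207 -2.37528316] [ 0.08264819 -0.07885002 -0.02254121] 0.4635893718601341
rel [   6.4 -171.8   -0.     0.7]
```

The load is now about 2.2 N, which is the empty cup. I'll carry it back to where it stood.

step_arm([
  [[0,-8,0,0,-1],[1,-22,0,0,-1],[2,-42,0,0.3,-1],[3,-64,0,0.7,-1],[4,-86,0,0.7,-1],[5,-108,0,0.7,-1],[6,-130,0,0.7,-1],[6,-150,0,0.7,-1]],
])

```text
t: 10.47
eef_pos: [463.4, -238.8, 264.8]
tcp_rot: [-3.14, -0.002, 1.754]
ft_force: [0.7, 0.0, -2.8]
opening: 0.459
grip_force: 30.0
```

step_arm([
  [[0,-12,0,0,-1],[0,-19,0,0,-1],[0,-22,8,0,-1],[0,-22,24,0,-1],[0,-22,44,0,-1],[0,-22,64,0,-1],[0,-22,82,0,-1],[0,-22,95,0,-1]],
])

```text
t: 11.13
eef_pos: [444.0, -242.9, 168.3]
tcp_rot: [-3.14, -0.002, 1.755]
ft_force: [0.7, 0.6, -3.0]
opening: 0.466
grip_force: 30.0
```

Run:
```python
from h import *
s=env.state();print(s["eef_pos"],s["ft_force"])
rel([444.2,-242.9,109.5],1.754)
t=env.read_camera("top")
cv2.imwrite("pics/c7.png",cv2.resize(t[130:360,220:440],None,fx=2.5,fy=2.5))
```

```text
[ 444.04436596 -242.89698779  168.28605693] [ 0.74748677  0.56534149 -3.02482519]
rel [-0.   0.2 58.8  0. ]
```

View pics/c7.png

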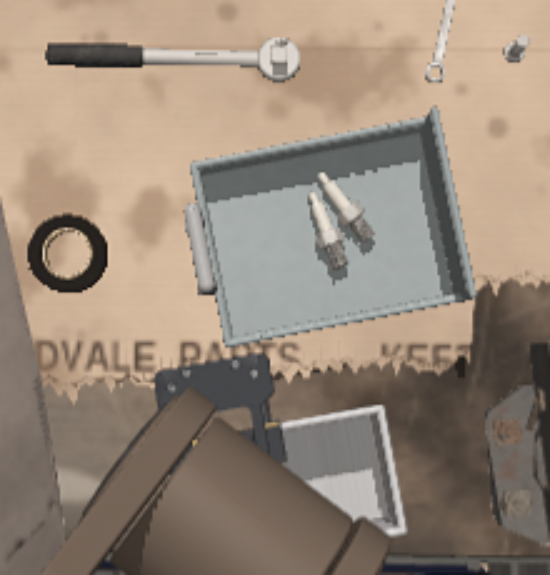

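Both plugs are in the tray, around (328,235) and (347,210) in the crop, and the tape roll and ratchet are untouched. I'll set the cup down.

step_arm([
  [[0,0,12,0,-1],[0,0,28,0,-1],[0,0,42,0,-1],[0,0,50,0,-1],[0,0,54,0,-1],[0,0,57,0,-1],[0,0,59,0,-1],[0,0,59,0,-1]],
])

```text
t: 11.85
eef_pos: [444.2, -243.5, 111.8]
tcp_rot: [3.141, 0.0, 1.754]
ft_force: [-0.7, -0.2, -1.3]
opening: 0.463
grip_force: 30.0
```

step_arm([
  [[0,0,0.5,0,-1],[0,0,0.5,0,-1],[0,0,0.5,0,-1],[0,0,0.5,0,-1]],
])

```text
t: 12.18
eef_pos: [444.1, -243.5, 111.4]
tcp_rot: [3.141, 0.0, 1.754]
ft_force: [-0.4, 0.4, -1.8]
opening: 0.462
grip_force: 30.0
```

step_arm([
  [[0,0,0.7,0,-1],[0,0,1.4,0,-1],[0,0,2,0,-1],[0,0,2,0,-1],[0,0,2,0,-1]],
])

```text
t: 12.6
eef_pos: [444.0, -243.4, 109.1]
tcp_rot: [-3.141, -0.0, 1.754]
ft_force: [0.5, 0.1, -1.6]
opening: 0.464
grip_force: 30.0
```

step_arm([
  [[0,0,0.7,0,-1],[0,0,1.4,0,-1],[0,0,2,0,-1],[0,0,2,0,-1],[0,0,2,0,-1]],
])

```text
t: 13.02
eef_pos: [444.2, -243.4, 108.2]
tcp_rot: [3.141, 0.001, 1.755]
ft_force: [-2.0, 4.1, 13.9]
opening: 0.461
grip_force: 30.0
```

Contact with the bench, so I'll open and back off upward.

step_arm([
  [[0,0,-0.5,0,-0.5],[0,0,-0.5,0,0],[0,0,-0.5,0,0.5],[0,0,-0.5,0,1],[0,0,-0.5,0,1],[0,0,-0.5,0,1],[0,0,-0.5,0,1],[0,0,-0.5,0,1]],
])

```text
t: 13.68
eef_pos: [444.0, -243.5, 107.6]
tcp_rot: [-3.142, 0.0, 1.754]
ft_force: [0.0, 0.2, -0.2]
opening: 0.865
grip_force: 0.0
```

step_arm([
  [[0,0,-0.5,0,1],[0,0,-10,0,1],[0,0,-30,0,1],[0,0,-60,0,1],[0,0,-90,0,1],[0,0,-120,0,1],[0,0,-150,0,1],[0,0,-170,0,1]],
])

```text
t: 14.35
eef_pos: [444.2, -243.5, 281.3]
tcp_rot: [3.139, 0.002, 1.754]
ft_force: [-0.2, -0.7, 0.2]
opening: 1.001
grip_force: 0.0
```

step_arm([
  [[-25,-10,0,0,1],[-55,-25,0,0,1],[-90,-40,0,0,1],[-125,-50,0,0,1],[-150,-60,0,0,1],[-160,-60,0,0,1],[-160,-60,0,0,1],[-160,-60,0,0,1]],
])

```text
t: 15.02
eef_pos: [414.2, -411.0, 277.8]
tcp_rot: [-3.142, -0.001, 1.754]
ft_force: [0.4, -0.1, -0.2]
opening: 0.999
grip_force: 0.0
```

Run:
```python
from h import *
s=env.state();print(s["eef_pos"],s["ft_force"],s["opening"])
im=env.read_camera("wrist");t=env.read_camera("top")
cv2.imwrite("pics/c8.png",np.hstack([cv2.resize(im,(400,300)),cv2.resize(t[130:360,220:440],(400,300))]))
```

```text
[ 414.22088023 -411.04216405  277.76139446] [ 0.36937727 -0.05568563 -0.22655952] 0.9991214980404369
```

View pics/c8.png

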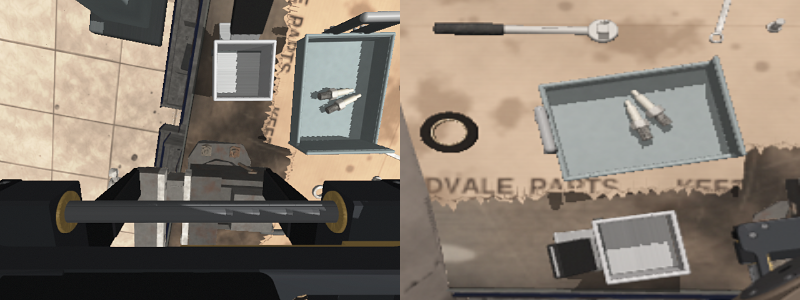

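The cup stands upright at about (640,245) in the right half, both plugs are in the tray, and the gripper is clear. Handing in.

```bash
python3 -c "
from cell import env
print(env.job_done())"
```

```text
the job is handed in; nothing more can be done
None
```

I handed the job in at about 15 s of robot time: the last pictures show both plugs in the tray, the cup upright on the bench clear of it with its flap apparently shut (not measured), and the tape roll and ratchet unmoved. I gripped the handle across its 44 mm width, not its 12 mm thickness, because the moves couldn't tilt the tool. The hand-in gave no verdict.

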